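# Snap the transport cap onto a gas cartridge

### The arm

A 6-joint arm with a two-finger parallel gripper is mounted at the origin on the work surface. World frame = base frame: x ahead of the robot, y to its left, z up, the work surface at z = 0. Lengths are in m, angles in degrees, forces in N, time in s.
With the tool pointing down it reaches from about 0.35 to 0.875 m from the base axis. Payload 4.2 kg.
Tool frame: the origin (TCP) lies between the finger pads, 19 mm behind the fingertips; this is the grasp point; z points along the fingers, y is the line along which they close (so a half turn about z gives the same grasp; the last joint's range is limited). The gripper opens to 87 mm and grips with 3 to 60 N. Pads are 19 mm wide; open, the fingers measure 117 mm over their backs; the gripper's body (75 mm by 190 mm) begins 51 mm behind the grasp point.
Start: joints at [79.504, 22.042, 0.453, 0, -68.411, -14.817], TCP at [0.267, 0.565, 0.241] pointing down, gripper open.
Joint ranges: [-179.83, 179.83], [-69.29, 118.12], [-61.27, 80.66], [-181.25, 117.63], [-171.15, -9.14], [-177.46, 177.46]. Speed limits (degrees/s): [159.86, 159.86, 180, 180, 180, 180].

### API

Orientations are given as [roll, pitch, yaw] about the fixed x, y, z axes, in that order (R = Rz(yaw) Ry(pitch) Rx(roll)).
In Python, from workcell import env gives the robot as it stands. The module is installed in compiled form; this text tells all that it offers. Calls block until the motion is done:
- env.goto(position, orientation): joint-space move of the TCP to a pose.
- env.move_straight(position, rotation=None, rate=0.15, force_limit=None): straight line of the TCP; rotation=None keeps the orientation; rate is the mean speed in m/s. With force_limit (N) it stops when the force on the tool has changed by that much, and returns True; else False.
- env.set_joints(angles): joint-space move.
- env.gripper_to(opening, grasp_force=None): opening from 0.0 (shut) to 1.0 (fully open); grasp_force is the grip in N (None keeps the last); returns when the fingers have stopped.
- env.dwell(seconds).
- env.inverse_kinematics(position, orientation): joint angles nearest the present ones, or None.
- env.read_state(): the state.
- env.grab_frame(name): name is "scene" or "top" or "wrist"; returns a dict with "image" (384x512x3 uint8, blue, green, red), "fx", "fy", "cx", "cy" (pixels), "position" and "orientation" of the camera in the world. Camera axes: x right, y up, looking along -z (the intrinsics and any distortion apply to the point x, -y, -z); pixel columns grow to the right and rows downward; lengths in m; the calibration is good to about 2 mm. A picture is of the moment at which its call begins. There is no depth.
A pose or a line that the arm cannot do raises env.Unreachable and nothing moves.
- env.close_job(): hands the job in, once; it reports no verdict.
Trained networks look in a picture, given as the dict that the camera call returned (one of the last four; its "shot" number tells which), for a name from the list of things; names that differ only in an ending like _2 or _b are one class to them, and where a whole thing is asked for, a point or a joint stands for the part that bears it (a point fixed in the world has none). Each returns a list of dicts, best first, with "score" (0 to 1); they miss things now and then, are a little off and sometimes report something else, mostly with a low value. They report only what shows in the picture. A call takes as long as a camera call.
- env.search_frame(picture, thing): "xyz" ([x, y, z] in m, in world coordinates, good to about 4 mm: the middle of the surface that is visible of it).
- env.trace(picture, thing): "mask" (384x512 bool, what is visible of it).
The state is a dict: "clock": time; "joint_positions": joint angles; "qvel": joint speeds; "joint_torque": joint torques, N m; "position": TCP position; "tool_rot": TCP orientation; "force": force on the tool from outside, world axes, zero at the start; "wrist_torque": the same for the moment, N m; "opening": opening from 0.0 (shut) to 1.0 (fully open).
Only numpy, scipy, OpenCV 4.12 (cv2) and the standard library are available. Lean on these libraries where they do the work, as an engineer would, in place of code of your own. Each camera call takes 0.05 s, during which the arm holds its last target. There are 200 camera calls.

### The job

The torch has been unscrewed from the gas cartridge, so put the cartridge's plastic snap cap (the middle-sized of the three white caps) back over its bare valve: set it square on the valve rim, press straight down until it clicks over the rim, and keep pressing it home against the shoulder. Finish while still pressing firmly down on the seated cap, about as hard as it took to click it on; do not let go or back off. The cartridge stays standing where it is, and the blowtorch and everything else on the bench is left alone.

Things in the scene. Friction and masses are not known exactly. Their poses are not given: they have to be found in the camera images.
- cap: Snap cap, white plastic, 47 mm across, 34 mm high, 30 g, mouth down on the bench: ribbed ring and flat crown from 12 to 34 mm above its rim; below, a slightly narrower slotted skirt with four spring tongues whose inner beads (3.7 mm above the rim) snap over the valve rim. Origin: centre of the mouth at its lower edge; z up.
- cap_grip (a point): Point on the cap's axis 27 mm above its lower edge: height to grip it, fingers on the ribbed ring and crown, 47 mm wide, from above at any yaw (a TCP here leaves the fingertips 8 mm above the lower edge). The crown's flat top is 7 mm higher.
- cartridge: Squat grey steel gas cartridge with a bare valve, standing loose, 106 mm across, 0.4 to 0.75 kg. Origin: centre of its underside, z up. Heights: wall to 82 mm, dome, flat shoulder 60 mm across at 110 mm; rolled valve rim, widest (35 mm) at 118.5 mm, tapering up to 24 mm across at 127.5 mm; brass threaded stub, 11 mm across, to 133.5 mm.
- seat (a point): Centre of the cartridge's flat shoulder, on the valve axis, 110 mm above its underside: the cap's origin is here when home. The beads touch the taper with the cap 9 mm above this; over the next 4 mm the push grows to about 11 N (8 to 14), then falls away in the click; 5 mm lower the cap lands on the shoulder and the push rises steeply. The cap may start up to 2 mm off-centre.
- torch: Blowtorch, leave alone: the same kind of cartridge, but with a brass head, black knob and steel burner tube screwed on, 203 mm high; the burner reaches about 135 mm out along its +x. Origin: centre of its underside.
- solder_spool: Spool of solder wire standing on end, 60 mm across, 56 mm high; leave alone. Origin: centre of its underside.
- flux_tin: Closed round flux tin, 75 mm across, 47 mm high; leave alone. Origin: centre of its underside.
- spray_can_cap: The largest white cap, plain with a bevelled top, 64 mm across, 46 mm high, of a spray can; leave alone. Origin: centre of its underside.
- bottle_cap: The smallest white cap, a screw cap 26 mm across, 18 mm high; leave alone. Origin: centre of its underside.
- pipe_elbow: Copper pipe elbow lying flat, two 38 mm arms along its +x and +y, 25 mm thick; leave alone. Origin: under the corner, on the bench.
- hammer: Small hammer lying on the left of the bench, handle 240 mm along its x, head at its +x end, 28 mm high; leave alone. Origin: under the middle of the handle.
- pliers: Pliers lying on the right of the bench, 180 mm long, jaws towards their +x, 15 mm high; leave alone. Origin: on the bench near the joint.

How it is judged (in metres and radians):
On the way, in this order (a step that is already met when the one before it is completed fails the run):
1. the cap sits square on the valve rim, not yet clicked (z of cap in the frame of seat between 0.0035 and 0.0125 m and horizontal distance between cap and seat below 0.005 m and angle between the z axis of cap and the z axis of cartridge, either way round below 0.15 rad).
2. the cap has clicked over the rim and is kept pressed on the shoulder for half a second (z of cap in the frame of seat below 0.0015 m and horizontal distance between cap and seat below 0.003 m and angle between the z axis of cap and the z axis of cartridge, either way round below 0.08 rad and contact force between cap and cartridge above 4 N), for 0.5 s.
At the end, for the whole second after the job is handed in: Cap home on the upright cartridge: lower edge within 1.5 mm of the shoulder, within 3 mm of the valve axis, square to 0.08 rad, and the fingers still press it down through the last second (cap on cartridge over 4 N); the cartridge stands within 50 mm of where it stood (all of step 2 and angle between cartridge's own z axis and vertical below 0.06 rad and height (world z) of cartridge below 0.006 m and distance of cartridge from where it was at the start of the episode below 0.05 m and contact force between the fingers and cap above 2 N); the arm keeps its last pose, push and grip.
It fails at once if the cartridge is knocked over (angle between cartridge's own z axis and vertical above 0.3 rad).
It fails at once if the blowtorch or another thing on the bench is pushed out of place or over (distance of any of torch, solder_spool, flux_tin, spray_can_cap, bottle_cap, pipe_elbow, hammer, pliers from where it was at the start of the episode above 0.025 m or angle between torch's own z axis and vertical above 0.3 rad).
It also fails if it takes over 51 s, if anything falls off the work surface, if the arm or the gripper's body presses on something with over 40 N, if the wrist force passes 120 N, or if a joint passes its speed limit or range.

## Working session

There is one attempt and no reset: what is moved stays moved. The work goes in short steps, each a Python script; the robot and the scene stay as the last script left them, time stands still between calls to the robot, and variables do not carry over. Pictures are saved under pics/ and viewed, on a budget of 10 in all, crops included, one or two more only if the job needs it, and the job is handed in when it is done.

```bash
mkdir -p pics; python3 - <<'E'
from workcell import env
import cv2,numpy as np
s=env.read_state();print(s)
ims=[]
for n in("scene","top"):
    p=env.grab_frame(n);print(n,p["fx"],p["fy"],p["cx"],p["cy"],p["position"],p["orientation"],[k for k in p])
    im=p["image"].copy()
    for t in("cap","cartridge","torch","spray_can_cap","bottle_cap","solder_spool","flux_tin","pipe_elbow"):
        r=env.search_frame(p,t)
        print(t,[(np.round(d["xyz"],3).tolist(),round(d["score"],2)) for d in r[:3]])
    cv2.imwrite(f"pics/{n}0.png",im)
E
```

```text
{'clock': 0.0, 'joint_positions': array([ 7.95029847e+01,  2.20906573e+01,  3.79034976e-01, -2.99262312e-02,
       -6.84102572e+01, -1.48159246e+01]), 'qvel': array([-0.02937023,  0.0717474 , -0.00909339,  0.04675148,  0.03028102,
       -0.04608324]), 'joint_torque': array([ 6.71819525e-04, -3.90657628e+01,  1.87404174e+01,  4.22005087e+00,
        1.10372464e-02, -1.85159856e-04]), 'position': array([0.26696873, 0.56448674, 0.24015314]), 'tool_rot': array([ 1.79875060e+02, -4.28820405e-03, -2.53239764e+01]), 'force': array([0.43416405, 0.72127064, 0.26082949]), 'wrist_torque': array([0.04256856, 0.03075124, 0.02204337]), 'opening': 0.9989365295735994}
scene 491.97398013236216 491.97398013236216 259.5892823985903 193.41268519264048 [1.25827747 0.67047221 1.01488407] [ 47.38682343  -0.63578065 134.35863513] ['image', 'fx', 'fy', 'cx', 'cy', 'position', 'orientation', 'shot']
cap [([0.472, 0.216, 0.033], 0.75)]
cartridge [([0.489, 0.021, 0.081], 0.63)]
torch []
spray_can_cap [([0.747, 0.138, 0.044], 0.81)]
bottle_cap [([0.494, -0.45, 0.009], 0.41)]
solder_spool [([0.736, -0.136, 0.056], 0.91)]
flux_tin [([0.742, 0.031, 0.046], 0.94)]
pipe_elbow [([0.357, 0.124, 0.02], 0.52), ([0.472, 0.219, 0.033], 0.34)]
top 424.13339186976634 424.13339186976634 256.6684910575682 187.64309028826716 [ 0.2929941  -0.00151709  1.34290617] [ 10.78175312   0.93822867 -91.60900381] ['image', 'fx', 'fy', 'cx', 'cy', 'position', 'orientation', 'shot']
cap [([0.463, 0.21, 0.036], 0.58)]
cartridge [([0.456, -0.0, 0.099], 0.73)]
torch [([0.541, -0.249, 0.108], 0.73)]
spray_can_cap [([0.728, 0.129, 0.048], 0.64), ([0.455, 0.001, 0.099], 0.63), ([0.724, -0.145, 0.053], 0.63)]
bottle_cap [([0.379, -0.113, 0.019], 0.58)]
solder_spool [([0.72, -0.143, 0.053], 0.86), ([0.456, -0.006, 0.108], 0.62)]
flux_tin [([0.724, 0.017, 0.044], 0.89), ([0.5, -0.451, 0.015], 0.54)]
pipe_elbow [([0.352, 0.118, 0.02], 0.47)]
```

View pics/scene0.png

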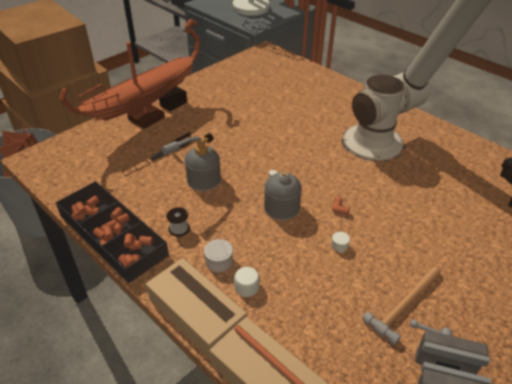

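View pics/top0.png

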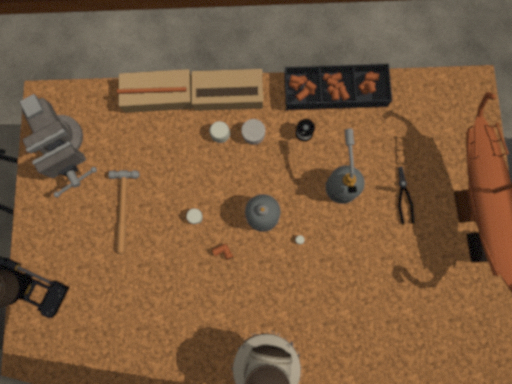

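The scene view shows the cap at (341,242) and the bare cartridge at (283,195). In the top view they are at (194,216) and (263,212). The torch is well clear at (345,184), and the other two white caps are at (220,131) and (299,239). Next I'll use the wrist camera over the cap and the cartridge.

```bash
cat > h.py <<'E'
from workcell import env
import cv2,numpy as np
from scipy.spatial.transform import Rotation as R
def ray(p,uv):
    d=np.array([(uv[0]-p["cx"])/p["fx"],-(uv[1]-p["cy"])/p["fy"],-1.])
    return np.array(p["position"]),R.from_euler("xyz",p["orientation"],degrees=True).as_matrix()@d
def at_z(p,uv,z):
    o,d=ray(p,uv);return o+d*(z-o[2])/d[2]
def project(p,X):
    c=R.from_euler("xyz",p["orientation"],degrees=True).as_matrix().T@(np.asarray(X)-p["position"]).T
    return np.stack([p["cx"]+p["fx"]*c[0]/-c[2],p["cy"]-p["fy"]*c[1]/-c[2]],-1)
def meet(rays):
    A=np.zeros((3,3));b=np.zeros(3)
    for o,d in rays:
        d=d/np.linalg.norm(d);M=np.eye(3)-np.outer(d,d);A+=M;b+=M@o
    return np.linalg.solve(A,b)
E
python3 - <<'E'
from h import *
tiles=[]
for t,q,dx in (("cap",(0.465,0.212,.25),0),("cap",(0.465,0.212,.25),.05),("cartridge",(0.465,0.0,.34),0),("cartridge",(0.465,0.0,.34),.05)):
    env.goto([q[0]+dx,q[1],q[2]],[180,0,0])
    env.dwell(.3)
    s=env.read_state();p=env.grab_frame("wrist")
    print(t,s["clock"],s["position"].round(4),s["joint_positions"].round(0),"cam",p["position"].round(4),p["orientation"].round(2),p["fx"],p["cx"],p["cy"])
    print([(np.round(d["xyz"],4).tolist(),round(d["score"],2)) for d in env.search_frame(p,t)[:2]])
    m=env.trace(p,t)
    for d in m[:2]:
        ys,xs=np.nonzero(d["mask"]);print("mask",round(d["score"],2),xs.min(),xs.max(),ys.min(),ys.max(),xs.mean(),ys.mean())
    np.save(f"pics/w{len(tiles)}.npy",p,allow_pickle=True)
    tiles.append(cv2.resize(p["image"],(400,300)))
cv2.imwrite("pics/w.png",np.vstack([np.hstack(tiles[:2]),np.hstack(tiles[2:])]))
E
```

```text
cap 2.7 [0.4649 0.2126 0.2499] [ 43.  11. -14.  -0. -65.  47.] cam [0.5382 0.2113 0.394 ] [-1.565e+01 -9.000e-02 -9.002e+01] 335.09863267073763 255.8835130841377 192.4254748421809
[([0.4617, 0.2054, 0.0342], 0.9)]
mask 0.63 236 277 148 191 256.60955056179773 169.49578651685394
cap 3.4667 [0.5144 0.212  0.2503] [ 39.  15.  -9.  -0. -66.  51.] cam [0.5877 0.2107 0.3945] [-1.562e+01 -7.000e-02 -9.004e+01] 335.09863267073763 255.8835130841377 192.4254748421809
[([0.4649, 0.2106, 0.0364], 0.64)]
mask 0.88 236 276 190 233 256.05755894590845 211.05478502080445
cartridge 4.85 [0.4653 0.0008 0.3393] [ 20.   3. -11.  -0. -77.  70.] cam [ 5.387e-01 -4.000e-04  4.834e-01] [-15.72  -0.11 -90.  ] 335.09863267073763 255.8835130841377 192.4254748421809
[([0.469, -0.0017, 0.1054], 0.84)]
mask 0.76 214 302 117 206 258.152873379222 162.05042420361772
cartridge 5.6167 [ 5.144e-01 -1.000e-04  3.405e-01] [ 18.   8.  -5.   0. -77.  72.] cam [ 0.5876 -0.0013  0.4847] [-1.559e+01 -7.000e-02 -9.006e+01] 335.09863267073763 255.8835130841377 192.4254748421809
[([0.4764, 0.0026, 0.1048], 0.78)]
mask 0.81 215 300 152 243 257.50834848735326 198.2238386510167
mask 0.38 142 168 0 5 155.25210084033614 1.9747899159663866
```

View pics/w.png

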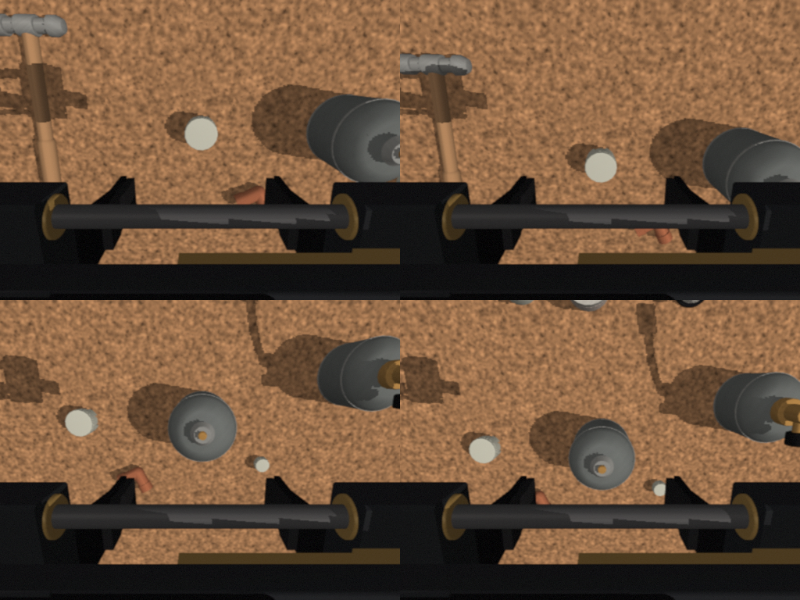

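The wrist views show the cap unobstructed, with its crown around pixel (257,169). The cartridge valve with its brass stub is near (260,172). I'll fit silhouettes over the wrist pairs plus the top and scene views, with height left free.

```bash
cat >> h.py <<'E'
from scipy.optimize import least_squares
RINGS={"cap":[(.0215,0),(.0215,.012),(.0235,.012),(.0235,.034)],
 "cartridge":[(.053,0),(.053,.082),(.030,.110),(.0175,.1185),(.012,.1275),(.0055,.1335)]}
a=np.linspace(0,2*np.pi,60,endpoint=False)
def sil(p,t,X):
    P=np.vstack([np.c_[X[0]+r*np.cos(a),X[1]+r*np.sin(a),np.full(60,X[2]+z)] for r,z in RINGS[t]])
    return cv2.convexHull(project(p,P).astype(np.float32))[:,0]
def feat(h):
    M=cv2.moments(h.astype(np.float32).reshape(-1,1,2));c=np.array([M["m10"],M["m01"]])/M["m00"]
    return np.r_[h.min(0),h.max(0),c,c]
def mfeat(m):
    c=max(cv2.findContours(m.astype(np.uint8),0,1)[0],key=cv2.contourArea)[:,0].astype(np.float32)
    f=feat(cv2.convexHull(c)[:,0]);f[:2]-=.5;f[2:4]+=.5;return f
def fit(obs,t,x0,fixz=None):
    g=lambda X:np.concatenate([feat(sil(p,t,X if fixz is None else np.r_[X[:2],fixz]))-mfeat(m) for p,m in obs])
    r=least_squares(g,x0 if fixz is None else x0[:2],loss="soft_l1")
    return r.x,np.abs(r.fun).mean()
E
python3 - <<'E'
from h import *
P=[np.load(f"pics/w{i}.npy",allow_pickle=True).item() for i in range(4)]
O={"cap":[],"cartridge":[]}
# fresh shots of current scene; then re-visit views for masks
for q in ((0.465,0.212,.25),(0.515,0.212,.25),(0.465,0.0,.34),(0.515,0.0,.34)):
    t="cap" if q[1]>.1 else "cartridge"
    env.goto(list(q),[180,0,0]);env.dwell(.2)
    p=env.grab_frame("wrist");m=env.trace(p,t)
    if m:O[t].append((p,m[0]["mask"]));print(t,m[0]["score"])
W={t:list(o) for t,o in O.items()}
for n in("scene","top"):
    p=env.grab_frame(n)
    for t in O:
        m=env.trace(p,t)
        if m:O[t].append((p,m[0]["mask"]));print(n,t,m[0]["score"])
for t,x0 in(("cap",[.465,.212,0]),("cartridge",[.465,0,0])):
    print(t,"wrist free z",fit(W[t],t,x0),"wrist z0",fit(W[t],t,x0,0),"all",fit(O[t],t,x0))
    for ob in O[t]: print("  single z0",fit([ob],t,x0,0))
# brass stub by colour within 25px of expected stub position
st=[]
for p,m in W["cartridge"]:
    c=project(p,np.array([[.465,0,.1335]]))[0]
    hsv=cv2.cvtColor(p["image"],cv2.COLOR_BGR2HSV);yy,xx=np.mgrid[:384,:512]
    k=(hsv[...,1]>90)&(hsv[...,2]>80)&(np.hypot(xx-c[0],yy-c[1])<18)
    uv=[xx[k].mean(),yy[k].mean()];print("stub",k.sum(),uv,at_z(p,uv,.1335));st.append(ray(p,uv))
print("stub meet",meet(st),env.read_state()["clock"])
E
```

```text
cap 0.92
cap 0.89
cartridge 0.82
cartridge 0.67
scene cartridge 0.84
top cap 0.69
top cartridge 0.93
cap wrist free z (array([ 0.46055976,  0.20998953, -0.00266625]), np.float64(0.2628158037665145)) wrist z0 (array([0.4613163 , 0.21010236]), np.float64(0.2998028502743608)) all (array([0.46276159, 0.20978069, 0.00462472]), np.float64(19.03397264197292))
  single z0 (array([0.46139863, 0.20991975]), np.float64(0.41483685411132853))
  single z0 (array([0.46117965, 0.20997054]), np.float64(0.17919546746688297))
  single z0 (array([0.75362576, 0.1342375 ]), np.float64(1.2201657317094785))
cartridge wrist free z (array([ 0.4615877 , -0.0037979 ,  0.00359189]), np.float64(0.232804574213624)) wrist z0 (array([ 0.46083767, -0.00352923]), np.float64(0.4350552800522749)) all (array([ 0.46163162, -0.00347409,  0.00416961]), np.float64(0.3483185249173584))
  single z0 (array([ 0.46091102, -0.00381438]), np.float64(0.46351626211011876))
  single z0 (array([ 0.46060355, -0.00338331]), np.float64(0.35022317653265844))
  single z0 (array([ 0.45717579, -0.00600433]), np.float64(0.22868772771654022))
  single z0 (array([ 0.4613098 , -0.00144419]), np.float64(0.13248403583455115))
stub 98 [np.float64(259.03061224489795), np.float64(173.23469387755102)] [ 0.46153824 -0.00420405  0.1335    ]
stub 91 [np.float64(258.04395604395603), np.float64(216.46153846153845)] [ 0.46181547 -0.00399939  0.1335    ]
stub meet [ 0.46110698 -0.00412094  0.13153488] 9.7667
```

Both fits agree. The cap is at (0.4612, 0.210) and the valve axis at (0.4613, -0.004), with bases within a few mm of z=0. The top-view cap mask had latched onto the spray-can cap, so I rejected it. Now I'll grasp and lift.

```bash
python3 - <<'E'
from h import *
D=[180,0,0]
env.goto([.4612,.210,.12],D); env.gripper_to(1.0,40)
print(env.move_straight([.4612,.210,.027],rate=.08,force_limit=8)); 
s=env.read_state();print(s["position"],s["force"])
env.gripper_to(0.0,45); s=env.read_state();print("grip",s["position"],s["opening"]*87,s["force"])
env.move_straight([.4612,.210,.25],rate=.12);env.dwell(.3)
s=env.read_state();print("lift",s["clock"],s["position"],s["tool_rot"],s["opening"]*87,s["force"])
p=env.grab_frame("wrist");cv2.imwrite("pics/g.png",p["image"])
m=env.trace(p,"cap")
if m:
    k=m[0]["mask"];x=s["position"]-[0,0,.027]
    print(m[0]["score"],"mask",mfeat(k),"model",feat(sil(p,"cap",x)),"fit z",fit([(p,k)],"cap",x,x[2]))
E
```

```text
False
[0.46153454 0.21028364 0.02749508] [-0.00132063 -0.59569436  0.68168576]
grip [0.4612169  0.21002308 0.02703117] 46.35482856114042 [-0.9202783  -0.34752637  0.52217629]
lift 15.5667 [0.46117228 0.20998469 0.24982615] [ 1.79988527e+02  1.63042277e-02 -3.29905252e-03] 46.29322501192546 [-0.19509939 -0.10860922 -0.45520174]
0.74 mask [204.5        201.5        305.5        260.5        255.43325443
 234.66655907 255.43325443 234.66655907] model [200.89311218 199.39952087 304.63250732 311.55151367 252.86990268
 257.17382728 252.86990268 257.17382728] fit z (array([0.47306796, 0.20870052]), np.float64(7.279007809487908))
```

View pics/g.png

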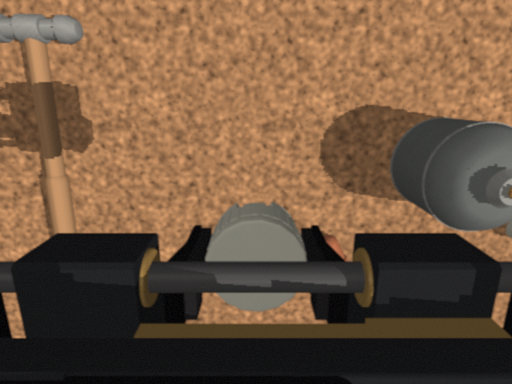

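The cap hangs level between the pads, with its crown at about (257,258). The opening is 46.3 mm as expected, and the offset in the hand is about 1 mm or less. Next I'll go over the valve and feel for first contact.

```bash
python3 - <<'E'
from h import *
x,y=.4613,-.0035
env.goto([x,y,.25],[180,0,0]);env.move_straight([x,y,.175],rate=.08);env.dwell(.3)
f0=env.read_state()["force"];print("f0",f0)
z=.152;env.move_straight([x,y,z],rate=.03,force_limit=5)
for i in range(12):
    s=env.read_state();f=s["force"]-f0;print(round(z,4),s["position"].round(4),f.round(2),s["wrist_torque"].round(2))
    if f[2]>2.5: break
    z-=.001;env.move_straight([x,y,z],rate=.01);env.dwell(.1)
print(s["clock"],s["opening"]*87)
p=env.grab_frame("scene");c=project(p,np.array([[x,y,.13]]))[0].astype(int)
im=p["image"][c[1]-75:c[1]+75,c[0]-90:c[0]+90];cv2.imwrite("pics/c.png",cv2.resize(im,None,fx=4,fy=4,interpolation=2))
E
```

```text
f0 [0.10185642 0.13932867 0.04273756]
0.152 [ 0.4615 -0.0035  0.1521] [-1.1   0.97  0.04] [-0.01  0.01  0.  ]
0.151 [ 0.4613 -0.0035  0.1511] [ 0.52 -0.35 -1.03] [-0.06 -0.02 -0.03]
0.15 [ 0.4613 -0.0035  0.15  ] [-0.64 -0.17 -0.68] [-0.09 -0.06 -0.01]
0.149 [ 0.4613 -0.0035  0.149 ] [-0.51 -0.02 -0.83] [-0.01 -0.07 -0.02]
0.148 [ 0.4613 -0.0035  0.148 ] [-0.03 -0.7  -0.4 ] [-0.11  0.03  0.03]
0.147 [ 0.4614 -0.0034  0.147 ] [ 0.57  0.27 -0.48] [ 0.17 -0.03  0.01]
0.146 [ 0.4614 -0.0033  0.1461] [-0.46  1.97  0.69] [ 0.61  0.09 -0.04]
0.145 [ 0.4616 -0.0033  0.1453] [-1.85  3.81  4.54] [1.09 0.34 0.05]
21.2833 46.44267608065098
```

View pics/c.png

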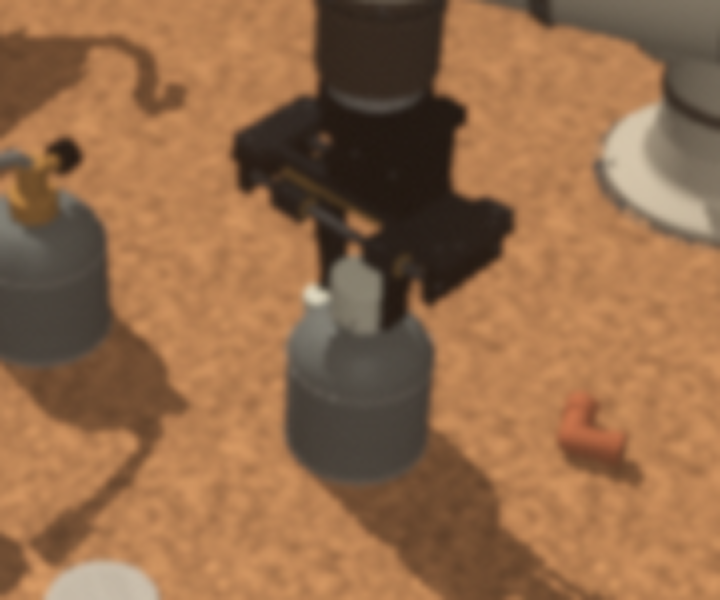

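Contact came at the predicted TCP height of 0.146, and the cap sits upright on the valve in the picture. The side force (+3.8 N in y, -1.9 N in x) says the valve axis is slightly towards +y and -x. I'll centre by that force, then press through the click.

```bash
python3 - <<'E'
from h import *
x,y,z=.4613,-.0035,.145
def rd():
    F=[]
    for _ in range(6):
        s=env.read_state();F.append(s["force"]);env.dwell(.02)
    return s,np.mean(F,0)
for i in range(3):
    s,f=rd();print("c",x,round(y,4),f.round(2),s["position"].round(4))
    dx,dy=np.clip(f[:2]*.00015,-.0005,.0005)
    if np.hypot(f[0],f[1])<1.2:break
    x+=dx;y+=dy;env.move_straight([x,y,z],rate=.01)
peak=0
while z>.128:
    z-=.0005;env.move_straight([x,y,z],rate=.01)
    s,f=rd();peak=max(peak,f[2]);print(round(z,4),s["position"].round(4),f.round(2),s["wrist_torque"].round(2))
    if abs(f[:2]).max()>8 or f[2]>22:print("stop");break
    if z<.1385 and f[2]>10 and s["position"][2]<.1385:print("home?");break
print("peak",peak,s["clock"],s["opening"]*87,s["tool_rot"])
open("last","w").write(f"{x} {y} {z}")
E
```

```text
c 0.4613 -0.0035 [-0.84  3.37  4.35] [ 0.4616 -0.0033  0.1453]
c 0.46117372384838984 -0.003 [-0.95  2.68  4.58] [ 0.4614 -0.003   0.1451]
c 0.4610313623483699 -0.0026 [0.5  0.91 4.67] [ 0.4612 -0.0027  0.1451]
0.1445 [ 0.4613 -0.0027  0.1448] [-0.02  0.23  5.66] [ 0.23 -0.07  0.03]
0.144 [ 0.4614 -0.0027  0.1445] [-0.08  0.79  7.06] [0.23 0.05 0.06]
0.1435 [ 0.4614 -0.0027  0.1443] [-0.96  1.04  9.11] [ 0.42  0.39 -0.02]
0.143 [ 0.4615 -0.0027  0.144 ] [-1.31  1.27  9.6 ] [ 0.33  0.36 -0.04]
0.1425 [ 0.4616 -0.0027  0.1439] [-1.97  1.5  11.91] [0.41 0.6  0.  ]
0.142 [ 0.4616 -0.0027  0.1432] [-1.83  1.11 11.13] [0.38 0.45 0.  ]
0.1415 [ 0.46   -0.0028  0.1403] [ 1.31  0.43 -3.67] [ 0.03 -0.22  0.02]
0.141 [ 0.4597 -0.003   0.1399] [-0.21 -0.05 -6.08] [-0.01 -0.03 -0.02]
0.1405 [ 0.4608 -0.0027  0.1403] [ 0.18  0.1  -6.62] [-0.03 -0.06  0.01]
0.14 [ 0.4611 -0.0026  0.14  ] [ 0.12  0.51 -6.55] [-0.01 -0.04 -0.04]
0.1395 [ 0.4614 -0.0025  0.1398] [ 0.57  0.22 -4.94] [ 0.06 -0.15 -0.03]
0.139 [ 0.4617 -0.0024  0.1394] [ 0.96  0.3  -2.76] [ 0.09 -0.44 -0.04]
0.1385 [ 0.4614 -0.0025  0.1388] [ 1.53  0.25 -1.63] [ 0.08 -0.53 -0.  ]
0.138 [ 0.4611 -0.0026  0.1381] [ 1.64 -0.25 -1.22] [-0.02 -0.59  0.05]
0.1375 [ 0.4612 -0.0026  0.1376] [ 1.97  0.08 -0.74] [ 0.01 -0.65 -0.  ]
0.137 [ 0.4612 -0.0026  0.1371] [2.11 0.05 0.08] [-0.07 -0.67  0.07]
0.1365 [ 0.4613 -0.0026  0.137 ] [0.84 0.2  4.16] [ 0.08 -0.37  0.03]
0.136 [ 0.4613 -0.0026  0.1369] [-0.77  0.73  8.37] [ 0.16  0.11 -0.04]
0.1355 [ 0.4613 -0.0026  0.1369] [-1.4   1.09 11.27] [ 0.21  0.53 -0.  ]
home?
peak 11.910574008485753 28.7667 45.98868348517368 [ 1.79990610e+02 -5.97855799e-02  3.42471285e-02]
```

The push peaked at 11.9 N, then dropped in the click. The cap landed at TCP z=0.137, which is the shoulder at 110 mm plus 27. I'll press a touch more, hold and check.

```bash
python3 - <<'E'
from h import *
x,y,z=map(float,open("last").read().split())
env.move_straight([x,y,z-.0003],rate=.01)
for i in range(5):
    env.dwell(.25);s=env.read_state();print(s["clock"],s["position"].round(4),s["force"].round(2),s["wrist_torque"].round(2))
p=env.grab_frame("scene");m=env.trace(p,"cartridge")
c=project(p,np.array([[x,y,.13]]))[0].astype(int)
im=p["image"][c[1]-75:c[1]+75,c[0]-90:c[0]+90];cv2.imwrite("pics/d.png",cv2.resize(im,None,fx=4,fy=4,interpolation=2))
E
```

```text
29.2833 [ 0.4614 -0.0026  0.1369] [-2.42  1.07 13.17] [ 0.33  0.72 -0.01]
29.5333 [ 0.4614 -0.0026  0.1369] [-2.1  -0.24 13.87] [ 0.34  0.65 -0.03]
29.7833 [ 0.4614 -0.0026  0.1368] [-3.49  1.29 13.83] [0.32 0.65 0.08]
30.0333 [ 0.4614 -0.0026  0.1368] [-3.28  1.41 13.45] [ 0.29  0.73 -0.02]
30.2833 [ 0.4614 -0.0026  0.1369] [-1.82  0.87 13.05] [ 0.29  0.68 -0.03]
```

View pics/d.png

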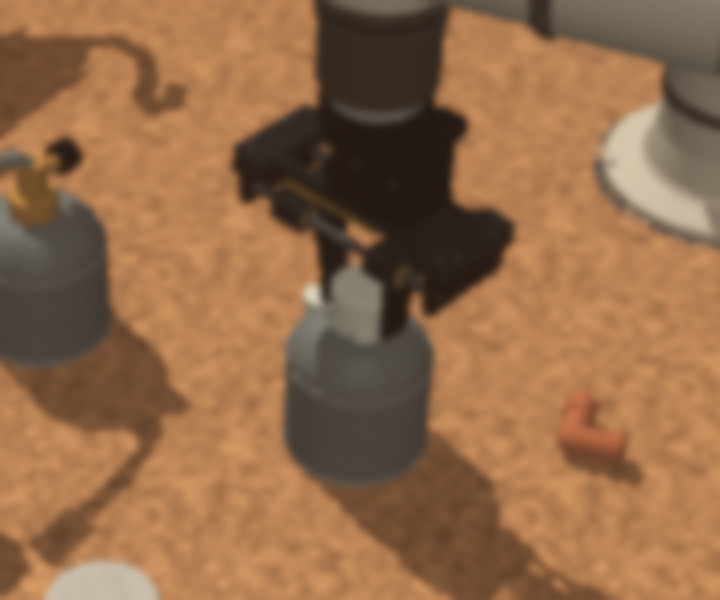

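The picture shows the cap at crop pixel (358,305), now lower and down on the shoulder. The cartridge is upright and hasn't moved, and neither have its neighbours. The push is steady at about 13.5 N, so I'm handing in.

```bash
python3 -c "
from workcell import env
env.close_job()"
```

```text
the job is handed in; nothing more can be done
```

The snap cap is back on the cartridge valve, clicked over the rim and pressed home, and I handed the job in with the arm still pressing. The hand-in gives no verdict.

- **Click and seating:** I set the cap on the rim and centred it by side force. The push rose to 11.9 N, then dropped in the click. The cap landed at TCP height 0.137 m, the height expected for the shoulder.
- **Final hold:** the push stayed steady at 13–14 N for the last second before hand-in, at about 30 s on the robot's clock.
- **Last picture:** the cap was on the shoulder and the cartridge upright where it stood. The torch and elbow looked unmoved. The crop did not show everything on the bench, but nothing else was touched on the way.

**Disagreements:**
- The network's top-view cap mask was actually the spray-can cap, so I dropped it.
- The valve axis felt by contact was about 1 mm in y from where the cameras put it.
- A side force of 2–3 N and a moment of about 0.7 N·m remained at the end.

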